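# Seat a lino printing block in a sloping bench hook

### The job

Pick up the lino block from the cutting mat, set it down face up near the top of the sloping bench hook and let go, so that it slides down by itself until the spring nose stops it. Then push it the rest of the way down past the spring nose, gently and without ramming the foot fence, until it sits fully home in the corner, flush against both the foot fence and the side fence, and leave it there. Leave the tin, the tape and the knife alone.

Things in the scene. Friction and masses are not known exactly. Their poses are not given: they have to be found in the camera images.
- block_mid (a point): Centre of the loose lino block: plywood, 90 mm long (own x), 60 wide (own y), 23 high (own z, out of its face), about 0.11 kg, dark lino face on top carved with a leaf. Starts flat, face up, on the 2 mm mat. Either end may lead. It slides easily on the bench hook; rubber finger pads hold it.
- ramp: Smooth grey sloping plate of the fixed bench hook. Origin: the lowest, locating corner on the plate's face, where the fences' inner faces meet. x runs up the slope (tilt 0.38 rad), y across, rising away from the side fence (0.24 rad), z out of the plate. Free plate 230 mm along x, 140 along y. High end towards the robot's left.
- home (a point): Where the block's centre is when it is fully home, its length along the slope: at x 45, y 30, z 11.5 mm in the plate's frame. Axes as the plate's.
- foot: Foot fence: wood, 12 mm high, 10 thick, inner face at x = 0 of the plate, along y. Origin and axes are the plate's. Do not ram it: the block may press it with less than 20 N.
- side: Side fence: wood, 10 mm high, 10 thick, 230 long, inner face at y = 0 of the plate, along x. Origin and axes are the plate's.
- nose (a joint): Spring nose: black, round, radius 15 mm, 3 to 13 mm above the plate, centre 40 mm up from the foot fence; slides across the plate. m: 0 = out, its tip 57 mm from the side fence, so 3 mm in the way of the block; about 0.003 with the block beside it. Presses towards the side fence with 6 N, plus 0.5 N per mm.
- nose_seat (a point): Where the nose's axis meets the plate (x 40, y 72 mm of the plate) with the nose out. It stops the sliding block with the block's centre about 90 to 97 mm up from the foot fence. To pass it takes a push of roughly 5 to 12 N down the slope on the block's upper end; beside it (centre below about 82 mm) less, then the foot fence is felt as a clear rise.
- housing: Aluminium housing that guides the nose: 97 to 127 mm from the side fence, 18 to 62 mm up from the foot fence, up to 18 mm high above the plate. Origin and axes are the plate's.
- tin: Bystander: low aluminium ink tin 72 mm across, 44 high, loose; origin at the centre of its underside.
- tape: Bystander: roll of cream paper tape lying flat, 90 mm across, 24 high, loose; origin at the centre of its underside.
- knife: Bystander: grey craft knife 147 mm long, 17 high, lying along its own x, loose; origin under the middle of its handle.
There are look-alikes about, which are no part of the job. Leave any green look-alike of the part that bears block_mid alone.

How it is judged:
By the outcome, as a careful person would: the job done as asked, in the order asked, and still so for the second after the job is handed in, with the robot touching nothing.
It also fails if it takes over 51 s, if anything falls off the work surface, if the arm or the gripper's body presses on something with over 40 N, if the wrist force passes 120 N, or if a joint passes its speed limit or range.

### The arm

A 6-joint arm with a two-finger parallel gripper is mounted at the origin on the work surface. World frame = base frame: x ahead of the robot, y to its left, z up, the work surface at z = 0. Lengths are in mm, angles in rad, forces in N, time in s.
With the tool pointing down it reaches from about 300 to 775 mm from the base axis. Payload 14.6 kg.
Tool frame: the origin (TCP) lies at the very end of the fingers, on their centre line; the grasp point (between the pads) lies manip.grip_depth behind it (manip.grip_depth is the distance from the TCP to the grasp point, in mm); x points along the fingers, z is the direction in which the jaws open and shut, and the axes are right-handed (so a half turn about x gives the same grasp; the last joint's range is limited). The gripper opens to 94 mm and grips with 3 to 60 N. Pads are 16 mm wide; open, the fingers measure 119 mm over their backs; the gripper's body (75 mm by 177 mm) begins 78 mm behind the grasp point.
Start: joints at [-1.388, 0.3, 1.521, -0, 1.321, -0.067], TCP at [135.959, -532.921, 205.446] pointing down, gripper open.
Joint ranges: [-3.03, 3.03], [-0.79, 2.21], [0.23, 2.52], [-1.04, 4.18], [0, 3.07], [-2.55, 2.55]. Speed limits (rad/s): [2.22, 2.22, 2.57, 3.14, 3.14, 3.14].

### API

Orientations are given as [roll, pitch, yaw] about the fixed x, y, z axes, in that order (R = Rz(yaw) Ry(pitch) Rx(roll)).
In Python, from cell import manip gives the robot as it stands.
- The arm moves only by the tool step_arm, never from a script. Its argument "commands" is one flat list of numbers, 7 for each row, row after row: the shift along the tool's x, y, z in m, then the turn, a rotation vector about the tool's x, y, z in degrees, then the finger opening in m, from 0 to 0.094. A call has 1 to 5 rows; each row shifts and turns the commanded pose from where the row before left it, along the tool's axes as they then stand; what a row does not reach is not made up. A row lasts 1/8 s, in which the tool goes at most 62.5 mm and 10.7 degrees, less where a joint would pass 70% of its speed; a pose out of reach is approached as far as the arm can. A call with a gripper value outside its range is refused whole. The fingers move at their own pace and stop on an object; "squeeze" is the grip in N (left out, the last holds). Time passes only in rows, so rows that do not move let the fingers close. It gives the time, the measured TCP pose, the force and the opening at its end, in the units of the state.
- manip.read_state(): the state, without advancing time (a new reading comes with each control period).
- manip.camera(name): name is "scene" or "top" or "wrist"; returns the picture (480x640x3 uint8, red, green, blue); there is no depth.
- manip.camera_model(name): a dict with "intrinsics" (3x3 intrinsics, pixels), "k1" (the pictures are not rectified: a ray, as slopes to the right and down, at radius r is drawn at 1 + k1 r^2 times it, then the intrinsics apply), "origin" and "orientation" of the camera in the world; the wrist camera has in their place "tool_from_camera" (4x4, takes a point from camera to tool coordinates, whose origin is the TCP and whose axes are the tool frame's). Camera axes: x right, y up, looking along -z (the intrinsics and any distortion apply to the point x, -y, -z); pixel columns grow to the right and rows downward; lengths in mm; the calibration is good to about 2 mm. A picture is of the moment at which its call begins: read the wrist's pose just before it. camera_model takes no time and is no camera call.
- manip.sign_off(): hands the job in, once; it reports no verdict.
Trained networks look in the newest picture that a camera, given by its name, has taken for a name from the list of things; names that differ only in an ending like _2 or _b are one class to them, and where a whole thing is asked for, a point or a joint stands for the part that bears it (a point fixed in the world has none). Each returns a list of dicts, best first, with "score" (0 to 1); they miss things now and then, are a little off and sometimes report something else, mostly with a low value. They report only what shows in the picture. A call takes as long as a camera call. They do not tell look-alikes from the thing itself.
- manip.find_in(thing, camera): "centre" ([row, column] in pixels, amid what is visible of it).
- manip.outline_of(thing, camera): "pixels" (480x640 bool, what is visible of it) and "centre" ([row, column] in pixels, amid what is visible of it).
The state is a dict: "clock": time; "joints": joint angles; "qd": joint speeds; "effort": joint torques, N m; "eef_pos": TCP position; "eef_rot": TCP orientation; "wrist_force": force on the tool from outside, world axes, zero at the start; "moment": the same for the moment, N m; "finger_gap": finger opening in mm.
Only numpy, scipy, OpenCV 4.12 (cv2) and the standard library are available. Lean on these libraries where they do the work, as an engineer would, in place of code of your own. Each camera call takes 0.05 s, during which the arm holds its last target. There are 200 camera calls.

## Working session

There is one attempt and no reset: what is moved stays moved. The work goes in short steps, Python scripts to look and compute and a tool call to move; the robot and the scene stay as the last step left them, time stands still between calls to the robot, and variables do not carry over. Pictures are saved under pics/ and viewed, about 8 in all and at most 12, crops included, and the job is handed in when it is done.

Besides the shell and the picture viewer there is one more tool, called after "Request:" as name(argument=value, ...), one argument or row to a line, values as JSON. step_arm: Moves the arm, as the interface text tells. Its arguments: {"type":"object","properties":{"commands":{"type":"array"},"squeeze":{"type":"number"}},"required":["commands"]}

```bash
mkdir -p pics; ls
cat > h.py <<'E'
import numpy as np, cv2
from cell import manip
from scipy.spatial.transform import Rotation as R
def save(n,f):
    im=np.asarray(manip.camera(n)); cv2.imwrite('pics/'+f,im[:,:,::-1]); return im
def Rt():
    s=manip.read_state(); r=np.array(s['eef_rot'],float)
    return (r if r.shape==(3,3) else R.from_euler('xyz',r).as_matrix()), np.array(s['eef_pos'],float)
def campose(n):
    m=manip.camera_model(n)
    if n=='wrist':
        T=np.array(m['tool_from_camera']); r,p=Rt(); return m, r@T[:3,:3], p+r@T[:3,3]
    o=np.array(m['orientation'],float); o=o if o.shape==(3,3) else R.from_euler('xyz',o).as_matrix()
    return m,o,np.array(m['origin'],float)
def project(n,P,cp=None):
    m,o,c=cp or campose(n); q=(np.atleast_2d(P)-c)@o; s=np.c_[q[:,0],-q[:,1]]/-q[:,2:]
    s=s*(1+m['k1']*(s**2).sum(1,keepdims=True)); K=np.array(m['intrinsics'])
    return np.c_[s,np.ones(len(s))]@K.T[:,:2]   # col,row
def ray(n,uv,cp=None):
    m,o,c=cp or campose(n); K=np.array(m['intrinsics']); uv=np.atleast_2d(uv).astype(float)
    d=np.c_[(uv[:,0]-K[0,2])/K[0,0],(uv[:,1]-K[1,2])/K[1,1]]; s=d.copy()
    for _ in range(10): s=d/(1+m['k1']*(s**2).sum(1,keepdims=True))
    v=np.c_[s[:,0],-s[:,1],-np.ones(len(s))]@o.T
    return c,v
def onz(n,uv,z,cp=None):
    c,v=ray(n,uv,cp); return c+v*((z-c[2])/v[:,2:])
E
python3 - <<'E'
from h import *
s=manip.read_state(); print(s, manip.grip_depth)
for n in('scene','top','wrist'):
    save(n,n+'0.png'); print(n,manip.camera_model(n))
    for t in('block_mid','ramp','nose','foot','side','housing','tin','tape','knife'):
        print(t,[(np.round(d['centre']).tolist(),round(d['score'],2)) for d in manip.find_in(t,n)][:3])
E
```

```text
pics
{'clock': 0.0, 'joints': array([-1.38760515e+00,  3.00478147e-01,  1.52158125e+00,  1.61174371e-05,
        1.32067845e+00, -6.66215407e-02]), 'qd': array([ 0.00019453,  0.00010471, -0.00105567, -0.0010897 ,  0.00173874,
       -0.0013209 ]), 'effort': array([ 3.90468820e-03, -5.31803226e+01, -3.52733839e+01,  7.09769432e-02,
        2.43294309e-02, -9.81603193e-05]), 'eef_pos': array([ 135.91518644, -532.67639654,  204.88238788]), 'eef_rot': array([3.06133995, 1.56965102, 1.74035235]), 'wrist_force': array([-0.73113977,  0.38775782,  0.15042422]), 'moment': array([-0.07137419,  0.0364089 ,  0.03179407]), 'finger_gap': 94.05096335601796} 18.8
scene {'intrinsics': array([[457.29714419,   0.        , 321.45491951],
       [  0.        , 457.29714419, 245.72737628],
       [  0.        ,   0.        ,   1.        ]]), 'k1': -0.041181518203098046, 'origin': array([ 760.26720446, -273.67412389,  778.36170298]), 'orientation': array([0.50175017, 0.01404116, 0.5092115 ])}
block_mid [([200.0, 343.0], 0.83)]
ramp [([358.0, 240.0], 0.6)]
nose [([388.0, 202.0], 0.88)]
foot []
side [([377.0
[... 864 characters left out ...]
2.0, 291.0], 0.76), ([169.0, 306.0], 0.33)]
knife []
wrist {'intrinsics': array([[416.14558192,   0.        , 315.82271158],
       [  0.        , 416.14558192, 237.77723259],
       [  0.        ,   0.        ,   1.        ]]), 'k1': -0.0009207533949726715, 'tool_from_camera': array([[ 3.25996395e-04,  2.38629458e-01, -9.71110640e-01,
        -1.79807362e+02],
       [-5.00509442e-04,  9.71110609e-01,  2.38629283e-01,
         6.96202510e+01],
       [ 9.99999822e-01,  4.08257759e-04,  4.36014854e-04,
        -7.52262106e-01],
       [ 0.00000000e+00,  0.00000000e+00,  0.00000000e+00,
         1.00000000e+00]])}
block_mid []
ramp []
nose []
foot []
side []
housing []
tin []
tape []
knife []
```

View pics/top0.png

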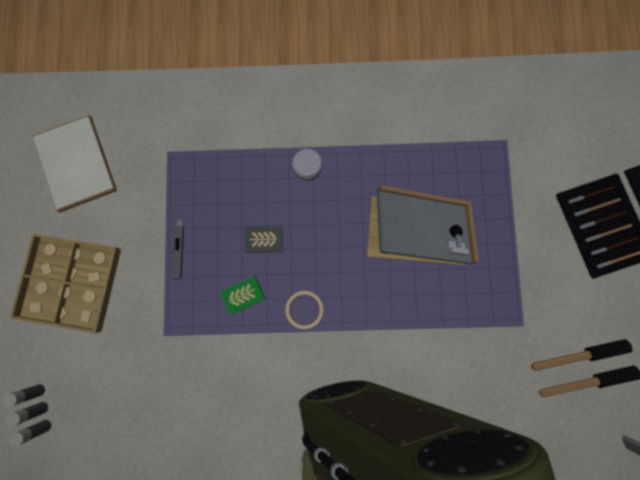

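View pics/scene0.png

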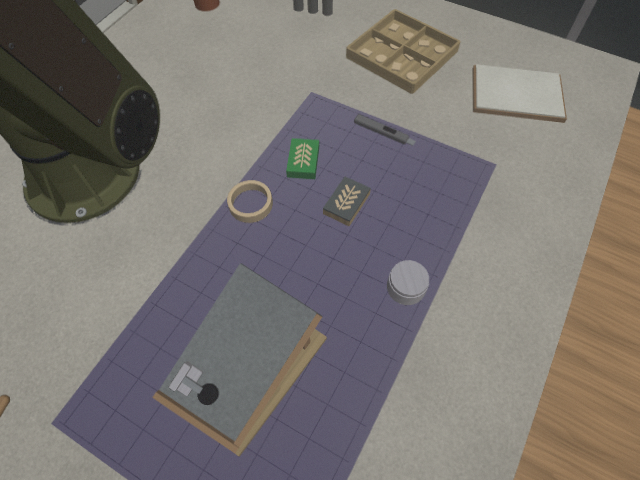

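The top view shows the dark block at (col 264, row 240), the green look-alike at (242, 294), the tape at (304, 310), the tin at (307, 163), the knife at (178, 248) and the hook at cols 368–478 with the nose at (456, 231). The scene view agrees. I'll zoom in to get the plate corners.

Run:
```python
from h import *
a=cv2.imread('pics/top0.png')[175:280,355:495]; b=cv2.imread('pics/scene0.png')[255:465,145:335]
a=cv2.resize(a,None,fx=400/140,fy=400/140,interpolation=3);b=cv2.resize(b,None,fx=400/190,fy=400/190,interpolation=3)
o=np.zeros((max(a.shape[0],b.shape[0]),800,3),np.uint8);o[:a.shape[0],:400]=a;o[:b.shape[0],400:]=b
cv2.imwrite('pics/z1.png',o)
for n,z in(('top',25),('scene',25)):
    manip.camera(n)
    for d in manip.outline_of('block_mid',n):
        m=d['pixels'].astype(np.uint8); r=cv2.minAreaRect(cv2.findNonZero(m)); bx=cv2.boxPoints(r)
        im=cv2.imread('pics/%s0.png'%n); print(n,d['score'],im[m>0].mean(0).round(),r,onz(n,bx,z).round(1).tolist(),onz(n,[r[0]],18).round(1))
```

```text
top 0.67 [ 59. 107.  56.] ((242.03419494628906, 295.2218322753906), (25.10811996459961, 38.90898895263672), 64.53665161132812) [[413.3, 310.1, 25.0], [450.4, 226.0, 25.0], [395.9, 200.8, 25.0], [359.4, 284.4, 25.0]] [[404.6 256.7  18. ]]
top 0.56 [73. 79. 79.] ((263.5, 239.5), (25.0, 37.0), 90.0) [[568.5, 247.3, 25.0], [565.6, 157.3, 25.0], [504.7, 158.4, 25.0], [507.6, 247.7, 25.0]] [[537.4 203.6  18. ]]
scene 0.6 [ 85. 123.  85.] ((302.6524658203125, 157.6280517578125), (29.706083297729492, 40.19708251953125), 6.34019136428833) [[405.2, 189.5, 25.0], [357.2, 286.7, 25.0], [418.3, 309.1, 25.0], [462.7, 211.3, 25.0]] [[408.4 252.7  18. ]]
scene 0.59 [ 93.  99. 101.] ((346.15728759765625, 200.34832763671875), (33.07193374633789, 47.91190719604492), 32.0053825378418) [[509.2, 146.2, 25.0], [506.4, 258.3, 25.0], [576.6, 246.2, 25.0], [575.9, 137.1, 25.0]] [[540.4 199.8  18. ]]
```

View pics/z1.png

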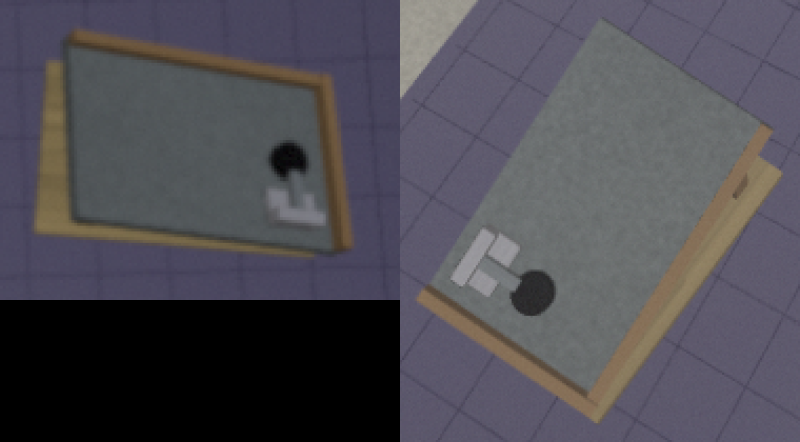

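```bash
cat > fit.py <<'E'
from h import *
from scipy.optimize import least_squares
T=[((230,140,0),(380.9,251.7)),((230,0,0),(378.8,190.4)),((0,0,0),(465.3,205.8)),((0,140,0),(471.9,262.5)),((40,72,13),(456.2,230.3))]
S=[((230,140,0),(241,264.5)),((230,0,10),(318.4,315.3)),((0,0,10),(234.3,441.7)),((0,140,12),(159.3,391.3)),((40,72,13),(208.2,393.7))]
def Rp(y): return R.from_euler('xyz',[.24,-.38,y]).as_matrix()
def f(p,sep=0):
    o=[]
    for n,L in(('top',T),('scene',S)):
        P=np.array([a for a,_ in L])@Rp(p[3]).T+p[:3]; o.append(project(n,P)-np.array([b for _,b in L]))
    return np.vstack(o)
r=least_squares(lambda p:f(p).ravel(),[600,-280,40,1.6],loss='soft_l1',x_scale=[10,10,10,.1])
print(r.x.round(4)); print(f(r.x).round(1).tolist())
p=r.x
for q in((45,30,11.5),(175,45,11.5),(230,140,0),(230,0,0),(0,140,0)): print(q,(Rp(p[3])@q+p[:3]).round(1))
print(Rp(p[3]).round(3))
E
python3 fit.py
```

```text
[ 601.3148 -280.2018   30.9011    1.4487]
[[-0.1, -1.9], [-0.7, -0.1], [-2.2, 0.3], [-2.2, -0.6], [-0.5, -0.3], [0.2, -0.2], [-1.6, -0.6], [-0.4, 1.4], [-2.0, 0.0], [-0.0, 0.9]]
(45, 30, 11.5) [ 579.4 -242.2   64.6]
(175, 45, 11.5) [ 579.4 -122.   116.1]
(230, 140, 0) [490.8 -63.9 147.1]
(230, 0, 0) [627.3 -68.2 116.2]
(0, 140, 0) [ 464.8 -275.9   61.8]
[[ 0.113 -0.975  0.192]
 [ 0.922  0.031 -0.387]
 [ 0.371  0.221  0.902]]
```

```bash
cat > plan.py <<'E'
from h import *
def rotm(xax,zax):
    x=np.array(xax,float);x/=np.linalg.norm(x);z=np.array(zax,float);z-=x*(z@x);z/=np.linalg.norm(z)
    return np.c_[x,np.cross(z,x),z]
def rows(goalp,goalR,n,grip,start=None):
    r,p=start or Rt(); r0=r; p0=p; rv=R.from_matrix(r0.T@goalR).as_rotvec()
    out=[]
    for i in range(1,n+1):
        tp=p0+(goalp-p0)*i/n; tr=r0@R.from_rotvec(rv*i/n).as_matrix()
        d=np.round((r.T@(tp-p))/1000,4); w=np.round(np.degrees(R.from_matrix(r.T@tr).as_rotvec()),1)
        out.append([*(d+0.).tolist(),*(w+0.).tolist(),grip]); p=p+r@d*1000; r=r@R.from_rotvec(np.radians(w)).as_matrix()
    for i in range(0,n,5): print(str([float('%g'%v) for q in out[i:i+5] for v in q]).replace('.0,',','))
    return r,p
E
python3 - <<'E'
from plan import *
r,p=Rt(); print(r.round(3)); print(p)
for s in(1,-1):
    G=rotm([0,0,-1],[s,0,0]); print(s,np.degrees(R.from_matrix(r.T@G).as_rotvec()))
s=1 if (r[:,2]@[1,0,0])>0 else -1
rows(np.array([495,200,190.]),rotm([0,0,-1],[s,0,0]),16,.094)
E
```

```text
[[-0.     0.969  0.247]
 [-0.     0.247 -0.969]
 [-1.    -0.     0.   ]]
[ 135.96662843 -532.92820523  205.46310338]
1 [-7.56867624e+01  3.96923546e-04  2.25825697e-03]
-1 [ 1.04313238e+02  2.41798734e-03 -4.24998626e-04]
[0.001, 0.0331, -0.0388, -4.7, 0, 0, 0.094, 0.0009, 0.0361, -0.036, -4.8, 0, 0, 0.094, 0.001, 0.039, -0.0329, -4.7, 0, 0, 0.094, 0.001, 0.0416, -0.0295, -4.7, 0, 0, 0.094, 0.0009, 0.0439, -0.0261, -4.8, 0, 0, 0.094]
[0.001, 0.0459, -0.0222, -4.7, 0, 0, 0.094, 0.001, 0.0475, -0.0185, -4.7, 0, 0, 0.094, 0.0009, 0.0489, -0.0144, -4.7, 0, 0, 0.094, 0.001, 0.05, -0.0105, -4.8, 0, 0, 0.094, 0.0009, 0.0506, -0.0062, -4.7, 0, 0, 0.094]
[0.001, 0.051, -0.002, -4.7, 0, 0, 0.094, 0.001, 0.0509, 0.0021, -4.8, 0, 0, 0.094, 0.0009, 0.0506, 0.0065, -4.7, 0, 0, 0.094, 0.001, 0.05, 0.0105, -4.7, 0, 0, 0.094, 0.001, 0.0488, 0.0146, -4.8, 0, 0, 0.094]
[0.0009, 0.0475, 0.0186, -4.7, 0, 0, 0.094]
```

Request:
step_arm(
  commands=[0.001,0.033,-0.039,-4.7,0,0,0.094,0.001,0.036,-0.036,-4.8,0,0,0.094,0.001,0.039,-0.033,-4.7,0,0,0.094,0.001,0.042,-0.03,-4.7,0,0,0.094,0.001,0.044,-0.026,-4.8,0,0,0.094],
)

```text
clock: 2.33
eef_pos: [248.6, -301.5, 200.6]
eef_rot: [0.06, 1.57, -0.845]
wrist_force: [0.6, -0.8, 0.6]
finger_gap: 93.8
```

Request:
step_arm(
  commands=[0.001,0.046,-0.022,-4.7,0,0,0.094,0.001,0.048,-0.018,-4.7,0,0,0.094,0.001,0.049,-0.014,-4.7,0,0,0.094,0.001,0.05,-0.01,-4.8,0,0,0.094,0.001,0.051,-0.006,-4.7,0,0,0.094],
)

```text
clock: 2.95
eef_pos: [362.9, -72.8, 195.7]
eef_rot: [0.156, 1.57, -0.336]
wrist_force: [0.9, -1.3, 0.4]
finger_gap: 94.0
```

Request:
step_arm(
  commands=[0.001,0.051,-0.002,-4.7,0,0,0.094,0.001,0.051,0.003,-4.8,0,0,0.094,0.001,0.051,0.008,-4.7,0,0,0.094,0.001,0.05,0.014,-4.7,0,0,0.094,0.001,0.049,0.02,-4.8,0,0,0.094],
)

```text
clock: 3.58
eef_pos: [486.4, 154.4, 190.6]
eef_rot: [0.191, 1.57, 0.112]
wrist_force: [-0.0, -0.8, 0.4]
finger_gap: 93.7
```

Request:
step_arm(
  commands=[0.001,0.045,0.022,-4.7,0,0,0.094,0,0.01,0.01,0,0,0,0.094,0,0,0,0,0,0,0.094],
)

```text
clock: 3.95
eef_pos: [521.4, 206.2, 188.9]
eef_rot: [-2.765, 1.57, -2.764]
wrist_force: [-0.4, -0.6, -0.3]
finger_gap: 93.8
```

```bash
cat > blk.py <<'E'
from plan import *
def block(fn):
    cp=campose('wrist'); im=save('wrist',fn)
    for d in manip.outline_of('block_mid','wrist'):
        m=d['pixels'].astype(np.uint8); r=cv2.minAreaRect(cv2.findNonZero(m)); bx=cv2.boxPoints(r)
        w=onz('wrist',bx,25,cp); e=[w[1]-w[0],w[2]-w[1]]; k=int(np.linalg.norm(e[1])>np.linalg.norm(e[0]))
        print(round(d['score'],2),im[m>0].mean(0).round(),w.round(1).tolist(),'c',w.mean(0).round(1),'len',[round(np.linalg.norm(v),1) for v in e],'yaw',np.degrees(np.arctan2(e[k][1],e[k][0])).round(1))
if __name__=='__main__': block('w1.png'); print(Rt())
E
python3 blk.py
```

```text
0.96 [142. 141. 129.] [[507.6, 161.0, 25.0], [510.1, 252.2, 25.0], [570.9, 251.0, 25.0], [572.3, 159.7, 25.0]] c [540.2 206.   25. ] len [np.float64(91.2), np.float64(60.8)] yaw 88.4
0.61 [ 83. 188.  92.] [[361.4, 286.8, 25.0], [421.3, 313.1, 25.0], [457.2, 230.4, 25.0], [394.4, 200.8, 25.0]] c [408.6 257.7  25. ] len [np.float64(65.4), np.float64(90.1)] yaw -66.5
0.25 [202. 181. 146.] [[307.9, 114.2, 25.0], [376.5, 179.9, 25.0], [400.5, 152.7, 25.0], [331.8, 84.6, 25.0]] c [354.2 132.9  25. ] len [np.float64(94.9), np.float64(36.3)] yaw 43.8
(array([[-3.05198454e-04,  1.42148509e-04,  9.99999943e-01],
       [-1.66852500e-04,  9.99999976e-01, -1.42199437e-04],
       [-9.99999940e-01, -1.66895890e-04, -3.05174729e-04]]), array([521.05567577, 205.21492543, 189.38327068]))
```

View pics/w1.png

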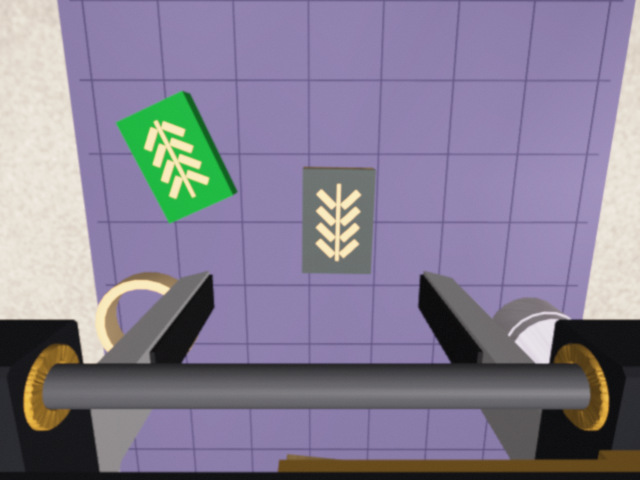

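The dark block is at cols 303–375, rows 167–273, roughly square to the jaws. The green one is well clear at about (177, 156). Going down to grasp.

Request:
step_arm(
  commands=[0.03,0,0.019,1,0,0,0.094,0.05,0,0,0,0,0,0.094,0.05,0,0,0,0,0,0.094,0.04,0,0,0,0,0,0.094,0.013,0,0,0,0,0,0.094],
)

```text
clock: 4.68
eef_pos: [539.2, 204.7, 4.9]
eef_rot: [-2.819, 1.568, -2.837]
wrist_force: [1.0, 0.2, -0.1]
finger_gap: 93.7
```

Request:
step_arm(
  commands=[0,0,0,0,0,0,0.05,0,0,0,0,0,0,0.05,0,0,0,0,0,0,0.05,0,0,0,0,0,0,0.05,0,0,0,0,0,0,0.05],
  squeeze=20,
)

```text
clock: 5.3
eef_pos: [540.8, 205.9, 7.3]
eef_rot: [0.305, 1.57, 0.288]
wrist_force: [-1.5, -1.3, 7.1]
finger_gap: 60.3
```

```bash
cat >> plan.py <<'E'
PP=np.array([601.3,-280.2,30.9]); PR=R.from_euler('xyz',[.24,-.38,1.4487]).as_matrix()
GR=np.c_[-PR[:,2],PR[:,0],-PR[:,1]]
def W(q): return PP+PR@np.array(q,float)
def plate():
    s=manip.read_state();r,p=Rt(); return (PR.T@(p-PP)).round(1), np.degrees(R.from_matrix(r.T@GR).as_rotvec()).round(1),(PR.T@s['wrist_force']).round(1)
E
python3 - <<'E'
from plan import *
s=manip.read_state(); print(s['eef_pos'],s['wrist_force'],s['moment'],s['finger_gap'])
r,p=Rt(); 
a=rows(p+[0,0,190],r,4,.05)
rows(W([160,65,110]),GR,9,.05,start=a); print(W([160,65,110]))
E
```

```text
[540.7510039  205.85396549   7.32820842] [-1.52749199 -1.32095505  7.05994356] [-0.16588423  0.22720996  0.02701752] 60.286144815368615
[-0.0475, 0, 0.0001, 0, 0, 0, 0.05, -0.0475, 0, 0, 0, 0, 0, 0.05, -0.0475, 0, 0.0001, 0, 0, 0, 0.05, -0.0475, 0.0001, 0, 0, 0, 0, 0.05]
[-0.0007, -0.042, 0.0048, 0.4, 1.4, 2.5, 0.05, -0.0027, -0.042, 0.005, 0.3, 1.4, 2.5, 0.05, -0.0046, -0.0417, 0.0051, 0.4, 1.4, 2.4, 0.05, -0.0066, -0.0415, 0.0053, 0.4, 1.4, 2.5, 0.05, -0.0084, -0.0411, 0.0055, 0.3, 1.3, 2.5, 0.05]
[-0.0103, -0.0407, 0.0054, 0.4, 1.4, 2.5, 0.05, -0.0123, -0.0402, 0.0054, 0.4, 1.4, 2.5, 0.05, -0.0141, -0.0395, 0.0054, 0.3, 1.4, 2.4, 0.05, -0.0159, -0.0389, 0.0052, 0.4, 1.4, 2.5, 0.05]
[ 577.15761813 -173.23979025  203.82096151]
```

Request:
step_arm(
  commands=[-0.03,0,0,0,0,0,0.05,-0.05,0,0,0,0,0,0.05,-0.055,0,0,0,0,0,0.05,-0.055,0,0,0,0,0,0.05],
)

```text
clock: 5.8
eef_pos: [540.0, 205.6, 198.3]
eef_rot: [-2.81, 1.571, -2.827]
wrist_force: [0.4, 0.5, -1.4]
finger_gap: 59.9
```

Request:
step_arm(
  commands=[-0.001,-0.042,0.005,0.4,1.4,2.5,0.05,-0.003,-0.042,0.005,0.3,1.4,2.5,0.05,-0.005,-0.042,0.005,0.4,1.4,2.4,0.05,-0.006,-0.041,0.005,0.4,1.4,2.5,0.05,-0.008,-0.041,0.005,0.3,1.3,2.5,0.05],
)

```text
clock: 6.42
eef_pos: [559.8, -5.8, 200.5]
eef_rot: [2.092, 1.322, 2.043]
wrist_force: [-0.1, 0.3, -0.4]
finger_gap: 59.9
```

Request:
step_arm(
  commands=[-0.01,-0.041,0.005,0.4,1.4,2.5,0.05,-0.012,-0.04,0.005,0.4,1.4,2.5,0.05,-0.014,-0.04,0.005,0.3,1.4,2.4,0.05,-0.016,-0.039,0.005,0.4,1.4,2.5,0.05,0,0,0,0,0,0,0.05],
)

```text
clock: 7.05
eef_pos: [574.2, -176.4, 201.3]
eef_rot: [2.114, 1.123, 2.034]
wrist_force: [0.2, 0.5, -1.1]
finger_gap: 60.1
```

Run:
```python
from plan import *
print(plate(), manip.read_state()['finger_gap'],manip.read_state()['clock'])
cp=campose('wrist'); im=save('wrist','w2.png')[:,:,::-1].copy()
for q,c in(((0,0,0),0),((230,0,0),0),((230,140,0),0),((0,140,0),0),((40,72,13),1),((0,0,10),1),((0,0,12),1),((0,140,12),1),((97,18,0)[::1],None)):
    if c is None: continue
    u=project('wrist',[W(q)],cp)[0]; print(q,u.round(1))
    cv2.drawMarker(im,tuple(int(v) for v in u.round()),[(0,0,255),(0,255,255)][c],0,10,1)
cv2.imwrite('pics/w2o.png',im)
```

```text
(array([155.8,  67.2, 108.4]), array([-0.2, -0.1, -0. ]), array([ 0.1, -0.4, -1.1])) 60.07856109793841 7.05
(0, 0, 0) [400.4 425.7]
(230, 0, 0) [415.5 128.9]
(230, 140, 0) [206.5 129.9]
(0, 140, 0) [225.7 426.3]
(40, 72, 13) [309.9 391.6]
(0, 0, 10) [403.  434.4]
(0, 0, 12) [403.5 436.2]
(0, 140, 12) [222.5 436.8]
```

View pics/w2o.png

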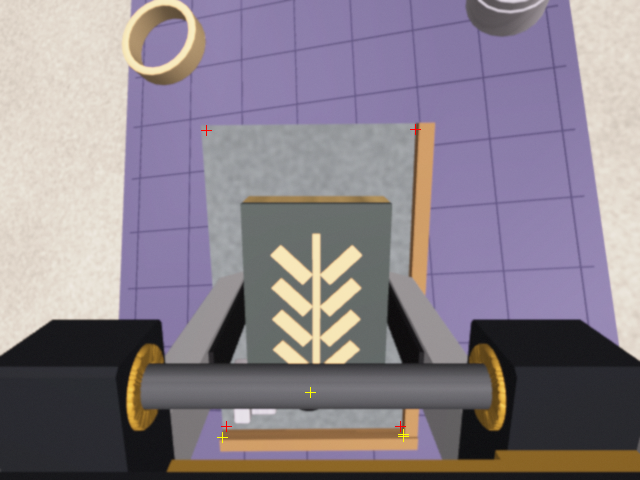

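The held block is at cols 241–391, well inside the plate. The plate's real upper edge is at row 125 and the foot at row 430, so my model is about 3 mm off, with the plate probably higher. I'll refit with these points.

```bash
cat >> fit.py <<'E'
print('---refit')
cp=campose('wrist')
Wp=[((230,140,0),(202,125)),((230,0,0),(415.5,124)),((0,0,0),(403,430)),((0,140,0),(221,430))]
def Rg(p): return R.from_euler('xyz',[.24,-.38,p[3]]).as_matrix()
def g(p):
    P=np.array([a for a,_ in Wp])@Rg(p).T+p[:3]
    return np.vstack([f(p),project('wrist',P,cp)-np.array([b for _,b in Wp])])
sel=np.r_[0:14]
for w in(1,0):
    k=sel if w else np.r_[10:14]
    r=least_squares(lambda p:g(p)[k].ravel(),p,loss='soft_l1',x_scale=[10,10,10,.1]); print(r.x.round(4)); print(g(r.x).round(1).tolist())
E
python3 fit.py | sed -n '/refit/,$p'
```

```text
---refit
[ 602.6087 -278.9716   39.2972    1.4517]
[[-0.1, -2.6], [-0.9, -1.3], [-1.7, -0.9], [-1.5, -1.4], [0.1, -1.3], [-0.0, -2.9], [-0.9, -3.1], [-0.3, 0.5], [-2.9, -1.1], [-0.3, -0.4], [-0.5, 0.9], [1.1, 0.7], [-1.7, -0.6], [1.3, 0.3]]
[ 602.611  -278.8335   40.0511    1.4511]
[[-0.2, -2.7], [-0.9, -1.4], [-1.7, -1.0], [-1.5, -1.4], [0.1, -1.4], [0.0, -3.2], [-0.8, -3.3], [-0.3, 0.4], [-2.9, -1.4], [-0.3, -0.6], [-0.9, 0.1], [1.4, 0.0], [-1.7, -0.5], [0.9, 0.3]]
```

```bash
sed -i 's/PP=np.array.*/PP=np.array([602.6,-279.0,39.3]); PR=R.from_euler("xyz",[.24,-.38,1.4517]).as_matrix()/' plan.py
python3 - <<'E'
from plan import *
print(plate())
rows(W([168,62,14]),GR,4,.05)
E
```

```text
(array([153.3,  66.3, 100.8]), array([-0.3, -0. , -0. ]), array([ 0.3, -0.6, -0.7]))
[0.0217, 0.0037, 0.0011, -0.1, 0, 0, 0.05, 0.0217, 0.0036, 0.001, -0.1, 0, 0, 0.05, 0.0217, 0.0037, 0.0011, 0, 0, 0, 0.05, 0.0217, 0.0036, 0.0011, -0.1, 0, 0, 0.05]
```

Request:
step_arm(
  commands=[0.03,0.005,0.001,0,0,0,0.05,0.03,0.005,0.002,0,0,0,0.05,0.017,0.003,0.001,0,0,0,0.05,0.009,0.002,0,0,0,0,0.05,0,0,0,0,0,0,0.05],
)

```text
clock: 7.72
eef_pos: [563.7, -126.4, 130.0]
eef_rot: [2.11, 1.125, 2.035]
wrist_force: [-0.3, -0.4, -2.0]
finger_gap: 59.9
```

Request:
step_arm(
  commands=[0.002,0,0,0,0,0,0.05,0,0,0,0,0,0,0.05],
)

```text
clock: 7.98
eef_pos: [563.3, -126.2, 128.2]
eef_rot: [2.11, 1.125, 2.034]
wrist_force: [-0.4, 0.2, -0.2]
finger_gap: 60.0
```

Request:
step_arm(
  commands=[0.002,0,0,0,0,0,0.05,0,0,0,0,0,0,0.05],
)

```text
clock: 8.22
eef_pos: [562.7, -125.1, 126.0]
eef_rot: [2.111, 1.125, 2.035]
wrist_force: [0.4, 1.4, -2.0]
finger_gap: 59.5
```

Request:
step_arm(
  commands=[0.002,0,0,0,0,0,0.05,0,0,0,0,0,0,0.05],
)

```text
clock: 8.48
eef_pos: [562.3, -124.2, 124.1]
eef_rot: [2.111, 1.124, 2.036]
wrist_force: [0.7, 0.3, -0.5]
finger_gap: 59.8
```

Request:
step_arm(
  commands=[0.0015,0,0,0,0,0,0.05,0,0,0,0,0,0,0.05],
)

```text
clock: 8.72
eef_pos: [562.0, -123.6, 122.8]
eef_rot: [2.111, 1.124, 2.035]
wrist_force: [-0.6, -0.3, -0.4]
finger_gap: 59.9
```

```bash
python3 -c "
from plan import *
print(plate())"
```

```text
(array([169.8,  62.3,   7.5]), array([-0.2, -0. ,  0. ]), array([-0.5,  0.5, -0.4]))
```

Request:
step_arm(
  commands=[0.0015,0,0,0,0,0,0.05,0,0,0,0,0,0,0.05],
)

```text
clock: 8.98
eef_pos: [561.7, -123.1, 121.5]
eef_rot: [2.111, 1.125, 2.035]
wrist_force: [-1.5, 0.2, -2.0]
finger_gap: 59.6
```

Request:
step_arm(
  commands=[0.0015,0,0,0,0,0,0.05,0,0,0,0,0,0,0.05],
)

```text
clock: 9.22
eef_pos: [561.5, -122.5, 120.2]
eef_rot: [2.111, 1.125, 2.035]
wrist_force: [1.3, -0.2, -1.4]
finger_gap: 60.1
```

Request:
step_arm(
  commands=[0.0015,0,0,0,0,0,0.05,0,0,0,0,0,0,0.05],
)

```text
clock: 9.48
eef_pos: [561.7, -122.5, 120.1]
eef_rot: [2.108, 1.126, 2.032]
wrist_force: [1.5, -3.6, 8.6]
finger_gap: 59.9
```

Contact felt at about 9 N along the plate normal, with the block seated on the plate at x≈170, y≈62. Releasing with a quick retreat.

Request:
step_arm(
  commands=[-0.001,0,0,0,0,0,0.05,-0.004,0,0,0,0,0,0.092,-0.045,0.02,0,0,0,0,0.092,-0.05,0.02,0,0,0,0,0.092,-0.03,0.01,0,0,0,0,0.092],
)

```text
clock: 10.1
eef_pos: [592.6, -126.0, 257.5]
eef_rot: [2.107, 1.127, 2.032]
wrist_force: [0.3, -0.2, 0.3]
finger_gap: 91.9
```

Run:
```python
from plan import *
print(plate(), manip.read_state()['clock'])
cp=campose('wrist'); im=save('wrist','w3.png')[:,:,::-1].copy()
H=[(x,y,23) for x in(0,90) for y in(0,60)]; N=[(97+a,b,23) for a in(-45,45) for b in(0,60)]
for L,c in((H,(0,255,255)),(N,(0,0,255))):
    for u in project('wrist',[W(q) for q in L],cp): cv2.drawMarker(im,tuple(int(v) for v in u.round()),c,0,10,1)
cv2.imwrite('pics/w3o.png',im)
for d in manip.outline_of('block_mid','wrist'):
    bx=cv2.boxPoints(cv2.minAreaRect(cv2.findNonZero(d['pixels'].astype(np.uint8))))
    c,v=ray('wrist',bx,cp); n=PR[:,2]; t=((W([0,0,23])-c)@n)/(v@n); print(d['score'],((c+v*t[:,None]-PP)@PR).round(1).tolist())
```

```text
(array([220.9,  62.2, 135.9]), array([-0.1,  0.1,  0.1]), array([-0. , -0.2,  0.4])) 10.1
0.62 [[48.8, 61.0, 23.0], [148.9, 60.9, 23.0], [148.7, 2.0, 23.0], [48.5, -2.3, 23.0]]
0.61 [[374.2, 147.5, 23.0], [386.7, 118.7, 23.0], [364.3, 107.4, 23.0], [351.3, 136.7, 23.0]]
```

View pics/w3o.png

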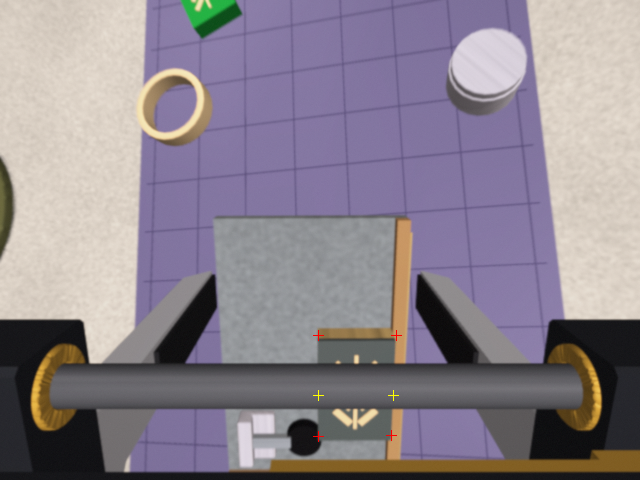

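The block slid down by itself. It lies along the side fence, stopped by the black nose (305, 437), with its upper end at row ~339 (centre about 94–96 mm up). I'll close the fingers and come down behind its upper end.

Run:
```python
from plan import *
a=rows(W([185,28,40]),GR,3,0);rows(W([172,28,6]),GR,2,0,start=a)
```

```text
[0.0322, -0.0119, 0.0111, 0, 0.1, 0, 0, 0.0323, -0.0118, 0.0112, 0, 0.1, 0.1, 0, 0.0321, -0.012, 0.0113, -0.1, 0.1, 0, 0.0]
[0.017, -0.0065, 0, 0, 0, 0, 0, 0.017, -0.0065, 0, 0, 0, 0, 0.0]
```

Request:
step_arm(
  commands=[0.032,-0.012,0.011,0,0.1,0,0,0.032,-0.012,0.011,0,0,0,0,0.032,-0.012,0.011,0,0,0,0,0,0,0,0,0,0,0,0,0,0,0,0,0,0],
)

```text
clock: 10.82
eef_pos: [601.6, -123.3, 148.5]
eef_rot: [2.113, 1.124, 2.037]
wrist_force: [-0.1, 0.3, 0.9]
finger_gap: 45.2
```

Request:
step_arm(
  commands=[0.017,-0.006,0,0,0,0,0,0.016,-0.006,0,0,0,0,0,0,0,0,0,0,0,0,0,0,0,0,0,0,0],
)

```text
clock: 11.32
eef_pos: [593.8, -121.6, 113.5]
eef_rot: [2.113, 1.124, 2.038]
wrist_force: [0.9, -0.1, -0.4]
finger_gap: 5.7
```

```bash
python3 -c "
from plan import *
print(plate(),manip.read_state()['finger_gap'])"
```

```text
(array([171.7,  29.4,   4.5]), array([-0.2, -0.1,  0. ]), array([-0.2, -1. , -0.2])) 5.6624217238044094
```

Request:
step_arm(
  commands=[0,-0.01,0,0,0,0,0,0,-0.006,0,0,0,0,0,0,0,0,0,0,0,0],
)

```text
clock: 11.7
eef_pos: [591.7, -136.9, 107.0]
eef_rot: [2.115, 1.124, 2.038]
wrist_force: [-0.2, -0.0, 0.3]
finger_gap: 0.5
```

Request:
step_arm(
  commands=[0,-0.002,0,0,0,0,0,0,-0.002,0,0,0,0,0,0,0,0,0,0,0,0],
)

```text
clock: 12.08
eef_pos: [591.4, -140.0, 105.8]
eef_rot: [2.114, 1.124, 2.039]
wrist_force: [0.6, -0.3, -1.0]
finger_gap: 0.2
```

```bash
python3 -c "
from plan import *
print(plate(),manip.read_state()['finger_gap'])"
```

```text
(array([151.6,  29.5,   4.1]), array([-0.2, -0.1,  0. ]), array([-0.6, -0.8, -0.7])) 0.15498275090725236
```

Request:
step_arm(
  commands=[0,-0.002,0,0,0,0,0,0,-0.001,0,0,0,0,0,0,0,0,0,0,0,0],
)

```text
clock: 12.45
eef_pos: [591.0, -142.8, 104.6]
eef_rot: [2.114, 1.124, 2.039]
wrist_force: [0.2, 0.3, 0.9]
finger_gap: 0.3
```

Request:
step_arm(
  commands=[0,-0.002,0,0,0,0,0,0,0,0,0,0,0,0],
)

```text
clock: 12.7
eef_pos: [590.8, -144.7, 103.9]
eef_rot: [2.114, 1.124, 2.039]
wrist_force: [0.6, -0.1, 0.1]
finger_gap: 0.1
```

Request:
step_arm(
  commands=[0,-0.002,0,0,0,0,0,0,0,0,0,0,0,0],
)

```text
clock: 12.95
eef_pos: [590.6, -146.2, 103.3]
eef_rot: [2.113, 1.123, 2.038]
wrist_force: [0.5, 2.3, 3.0]
finger_gap: 0.3
```

Request:
step_arm(
  commands=[0,-0.002,0,0,0,0,0,0,0,0,0,0,0,0],
)

```text
clock: 13.2
eef_pos: [590.4, -148.0, 102.6]
eef_rot: [2.113, 1.123, 2.038]
wrist_force: [0.6, 3.7, 2.1]
finger_gap: 0.6
```

Request:
step_arm(
  commands=[0,-0.002,0,0,0,0,0,0,0,0,0,0,0,0],
)

```text
clock: 13.45
eef_pos: [590.1, -150.1, 101.8]
eef_rot: [2.114, 1.124, 2.039]
wrist_force: [0.2, 2.5, 1.8]
finger_gap: 0.3
```

Request:
step_arm(
  commands=[0,-0.002,0,0,0,0,0,0,0,0,0,0,0,0],
)

```text
clock: 13.7
eef_pos: [589.8, -152.2, 100.9]
eef_rot: [2.114, 1.124, 2.039]
wrist_force: [0.1, 1.7, 1.4]
finger_gap: 0.4
```

Request:
step_arm(
  commands=[0,-0.002,0,0,0,0,0,0,0,0,0,0,0,0],
)

```text
clock: 13.95
eef_pos: [589.6, -154.1, 100.1]
eef_rot: [2.115, 1.124, 2.039]
wrist_force: [-0.3, 1.3, 1.2]
finger_gap: 0.5
```

Request:
step_arm(
  commands=[0,-0.002,0,0,0,0,0,0,0,0,0,0,0,0],
)

```text
clock: 14.2
eef_pos: [589.4, -155.9, 99.4]
eef_rot: [2.115, 1.124, 2.039]
wrist_force: [0.3, 1.4, 1.5]
finger_gap: 0.6
```

Request:
step_arm(
  commands=[0,-0.002,0,0,0,0,0,0,0,0,0,0,0,0],
)

```text
clock: 14.45
eef_pos: [589.2, -157.6, 98.7]
eef_rot: [2.114, 1.124, 2.039]
wrist_force: [-0.4, 1.6, 1.2]
finger_gap: 0.7
```

```bash
python3 -c "
from plan import *
print(plate(),manip.read_state()['finger_gap'])"
```

```text
(array([132.4,  29.6,   4.1]), array([-0.2, -0.1,  0. ]), array([1.8, 0.7, 0.4])) 0.7241073223354527
```

Request:
step_arm(
  commands=[0,-0.003,0,0,0,0,0,0,-0.003,0,0,0,0,0,0,-0.003,0,0,0,0,0,0,0,0,0,0,0,0],
)

```text
clock: 14.95
eef_pos: [588.0, -166.2, 95.2]
eef_rot: [2.115, 1.124, 2.039]
wrist_force: [0.1, 0.1, 0.3]
finger_gap: 0.8
```

Request:
step_arm(
  commands=[0,-0.003,0,0,0,0,0,0,-0.003,0,0,0,0,0,0,-0.003,0,0,0,0,0,0,0,0,0,0,0,0],
)

```text
clock: 15.45
eef_pos: [587.0, -174.5, 91.9]
eef_rot: [2.115, 1.124, 2.039]
wrist_force: [0.5, -0.5, 0.4]
finger_gap: 0.2
```

Request:
step_arm(
  commands=[0,-0.002,0,0,0,0,0,0,-0.002,0,0,0,0,0,0,0,0,0,0,0,0],
)

```text
clock: 15.82
eef_pos: [586.7, -178.0, 90.5]
eef_rot: [2.114, 1.124, 2.039]
wrist_force: [-0.2, 2.2, 0.6]
finger_gap: 0.3
```

```bash
python3 -c "
from plan import *
print(plate(),manip.read_state()['finger_gap'])"
```

```text
(array([110.4,  29.7,   4.1]), array([-0.2, -0.1,  0. ]), array([ 2.2,  0.4, -0.3])) 0.32512542640389797
```

Request:
step_arm(
  commands=[0,-0.002,0,0,0,0,0,0,-0.002,0,0,0,0,0,0,0,0,0,0,0,0],
)

```text
clock: 16.2
eef_pos: [586.2, -181.7, 89.0]
eef_rot: [2.115, 1.124, 2.039]
wrist_force: [-0.2, 2.0, -0.8]
finger_gap: 0.7
```

Request:
step_arm(
  commands=[0,-0.001,0,0,0,0,0,0,-0.001,0,0,0,0,0,0,0,0,0,0,0,0],
)

```text
clock: 16.58
eef_pos: [586.0, -183.4, 88.4]
eef_rot: [2.114, 1.124, 2.039]
wrist_force: [-1.9, 2.4, 0.2]
finger_gap: 0.1
```

Request:
step_arm(
  commands=[0,-0.001,0,0,0,0,0,0,0,0,0,0,0,0],
)

```text
clock: 16.82
eef_pos: [585.9, -184.3, 88.0]
eef_rot: [2.114, 1.124, 2.039]
wrist_force: [0.1, 2.7, 0.2]
finger_gap: 0.6
```

Request:
step_arm(
  commands=[0,-0.001,0,0,0,0,0,0,0,0,0,0,0,0],
)

```text
clock: 17.08
eef_pos: [585.8, -185.2, 87.6]
eef_rot: [2.114, 1.124, 2.039]
wrist_force: [0.0, 2.4, 1.2]
finger_gap: 0.7
```

Request:
step_arm(
  commands=[0,-0.001,0,0,0,0,0,0,0,0,0,0,0,0],
)

```text
clock: 17.32
eef_pos: [585.7, -186.1, 87.2]
eef_rot: [2.114, 1.124, 2.039]
wrist_force: [1.3, 2.9, 0.5]
finger_gap: 0.3
```

Request:
step_arm(
  commands=[0,-0.001,0,0,0,0,0,0,0,0,0,0,0,0],
)

```text
clock: 17.58
eef_pos: [585.6, -187.1, 86.8]
eef_rot: [2.114, 1.124, 2.039]
wrist_force: [0.7, 2.5, 0.3]
finger_gap: 0.4
```

Request:
step_arm(
  commands=[0,-0.001,0,0,0,0,0,0,0,0,0,0,0,0],
)

```text
clock: 17.82
eef_pos: [585.5, -188.0, 86.5]
eef_rot: [2.114, 1.124, 2.038]
wrist_force: [0.2, 2.1, 0.4]
finger_gap: 0.7
```

```bash
python3 -c "
from plan import *
print(plate(),manip.read_state()['finger_gap'])"
```

```text
(array([99.5, 29.6,  4.2]), array([-0.2, -0.1,  0. ]), array([ 2.1, -0. , -0.4])) 0.6990045640758488
```

Still moving freely at about 2 N, with home expected around TCP x≈97–98.

Request:
step_arm(
  commands=[0,-0.001,0,0,0,0,0,0,0,0,0,0,0,0],
)

```text
clock: 18.08
eef_pos: [585.4, -188.9, 86.1]
eef_rot: [2.114, 1.124, 2.039]
wrist_force: [-0.0, 1.9, -0.5]
finger_gap: 0.5
```

Request:
step_arm(
  commands=[0,-0.001,0,0,0,0,0,0,0,0,0,0,0,0],
)

```text
clock: 18.32
eef_pos: [585.2, -189.8, 85.8]
eef_rot: [2.114, 1.124, 2.039]
wrist_force: [0.7, 1.2, 0.6]
finger_gap: 0.4
```

Request:
step_arm(
  commands=[0,-0.0007,0,0,0,0,0,0,0,0,0,0,0,0],
)

```text
clock: 18.58
eef_pos: [585.2, -190.1, 85.7]
eef_rot: [2.113, 1.123, 2.038]
wrist_force: [0.7, 5.1, 2.3]
finger_gap: 0.7
```

Request:
step_arm(
  commands=[0,-0.0005,0,0,0,0,0,0,0,0,0,0,0,0],
)

```text
clock: 18.82
eef_pos: [585.2, -190.1, 85.7]
eef_rot: [2.113, 1.123, 2.038]
wrist_force: [0.4, 7.2, 3.1]
finger_gap: 0.5
```

The foot fence is felt: force rises to about 8 N with no further motion. Backing off and looking.

Request:
step_arm(
  commands=[0,0.002,0,0,0,0,0,0,0.01,0,0,0,0,0,-0.02,0.03,0,0,0,0,0,-0.05,0.04,0,0,0,0,0,-0.05,0,0,0,0,0,0],
)

```text
clock: 19.45
eef_pos: [618.1, -159.8, 225.6]
eef_rot: [2.111, 1.125, 2.039]
wrist_force: [-0.4, -0.6, 0.4]
finger_gap: 0.3
```

Request:
step_arm(
  commands=[-0.05,-0.02,0,0,0,0,0,-0.04,-0.04,0,0,0,0,0,0,-0.06,0,0,0,0,0,0,0,0,0,0,0,0],
)

```text
clock: 19.95
eef_pos: [620.1, -310.8, 255.7]
eef_rot: [2.121, 1.12, 2.04]
wrist_force: [0.9, 0.0, -0.1]
finger_gap: 0.1
```

Run:
```python
from plan import *
print(plate(), manip.read_state()['clock'])
cp=campose('wrist'); a=save('wrist','w4.png')[:,:,::-1]
u=project('wrist',[W(q) for q in((0,0,0),(230,0,0),(230,140,0),(0,140,0),(90,0,23),(90,60,23),(0,0,23),(0,60,23))],cp); print(u.round(0).tolist())
b=save('scene','s4.png')[:,:,::-1]; t=save('top','t4.png')[:,:,::-1]
b=cv2.resize(b[300:465,145:305],(400,412),interpolation=3); t=cv2.resize(t[175:280,365:495],(400,323),interpolation=3)
o=np.zeros((412,800,3),np.uint8); o[:,:400]=b; o[:323,400:]=t; cv2.imwrite('pics/z4.png',o)
```

```text
(array([ 52.9,  29.9, 210.9]), array([-0.5, -0.2, -0.1]), array([ 0.1, -0.9,  0. ])) 19.95
[[347.0, 265.0], [350.0, 6.0], [185.0, 8.0], [205.0, 266.0], [350.0, 175.0], [282.0, 175.0], [349.0, 272.0], [284.0, 273.0]]
```

View pics/z4.png

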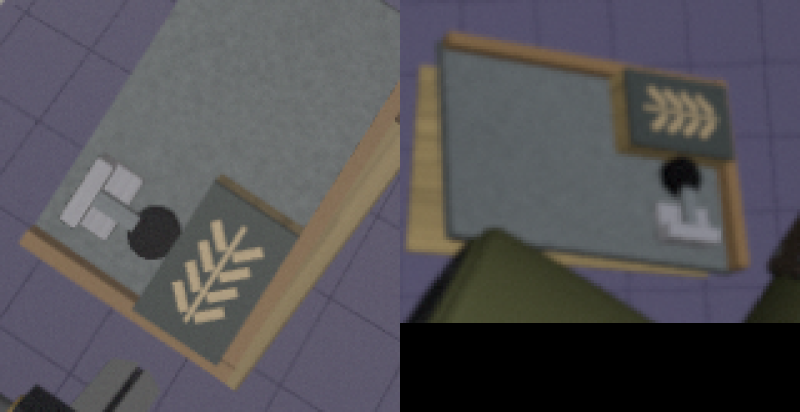

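View pics/w4.png

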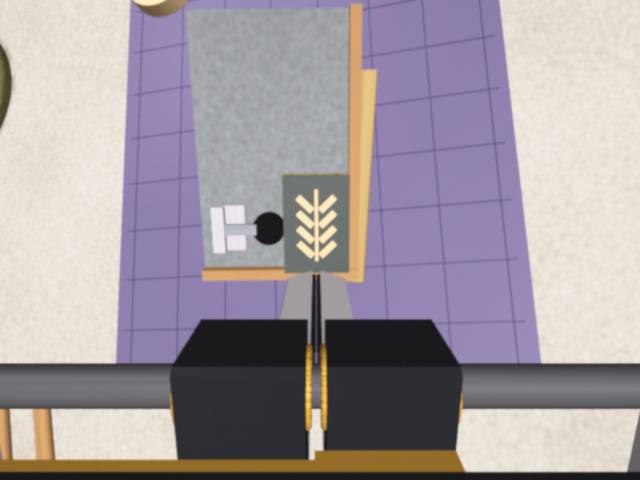

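All three views show the block square in the corner. Its face is at cols 283–350, rows 175–272 in the wrist view, against a predicted home of 282–350, 175–272. The nose is pressed on its side, and the gripper is clear.

```bash
python3 -c "
from h import *
print(manip.sign_off())"
```

```text
the job is handed in; nothing more can be done
None
```

The lino block is home in the corner of the bench hook, face up, and the job is handed in at about 20 s on the clock.

- **What I did:** I picked the block off the mat and lowered it onto the hook near the top until I felt contact at about 9 N. I let go and lifted clear. It slid down by itself along the side fence and stopped at the spring nose, with its centre about 92 mm up. I then pushed it down with the closed fingers in small steps. The push read at most about 4 N when sampled after each step, going past the nose. At the foot fence the force rose to about 8 N with no further motion, so I backed off.
- **Last checks:** In the wrist view the block's edges are within about 1 px (1–2 mm) of where it should be when fully home. The scene and top views show it flush against both fences, with the nose pressing its side and the gripper clear. I did not touch the tin, tape, knife or green look-alike, and none of them was on the arm's path.
- **What disagreed:** My first plate height from the fixed cameras was about 8 mm lower than a refit using the wrist camera. The contact felt when setting the block down agreed with the refit.

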